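Turn two stuck gingerbreads out of a hinged mould

TASK

Slide the tray by the stand squarely under the turn-out side, up against the stop rail, then swing the hinged mould right over above it and tap both round knobs on its back fully in, so that both stuck gingerbreads drop into the tray. Then swing the mould back to where it was and slide the tray out again with both gingerbreads in it, flat on the bench and wholly clear of the mould and its handle even when they are swung over; do not touch the gingerbreads with the gripper and leave the other things on the bench alone.

Things in the scene. Friction and masses are not known exactly. Their poses are not given: they have to be found in the camera images.
- stand: Fixed steel stand. Origin on the bench below the middle of the hinge; x axis along the hinge, y towards the side where the mould lies at the start (world +y at yaw 0; yaw within 0.2 rad), z up. Two cheeks 12 x 30 x 130 mm at x = +-98 mm carry the hinge axis 115 mm above the bench. +y side: base plate with rest posts; -y side (turn-out side): bare bench.
- stop (a point): Middle of the face of the stand's stop rail (190 mm long, 38 mm high), at y = -12 mm in the stand's frame, 23 mm above the bench; it faces -y. The tray's +y wall comes against it; the tray's middle is then at x = 0, y = -77 mm in the stand's frame.
- mould (a joint): Angle of the mould on its hinge, rad: 0 = lying on the +y side, pockets up (start); it swings up and over to the -y side, where at 3.14 it lies against its stop upside down, pockets facing down. Beyond upright it falls slowly by its own weight to the side it leans to (damped).
- mould_handle (a point): Middle of the mould's handle: a straight round steel bar 10 mm thick, 100 mm long, parallel to the hinge, 170 mm from the hinge axis and level with it (115 mm above the bench) in both end positions; gap of 49 mm between bar and mould block. It takes about 3 N to lift.
- knob_a_top (a point): End of round push knob a (26 mm across) on the mould's back, behind pocket a: underneath at the start, on top when swung over (then 137 mm above the bench, 18 mm proud of the mould). It moves 14 mm in and springs back; full travel takes about 4 N, up to 10 N with a gingerbread behind it. Two sprung balls hold the gingerbread; it drops when the knob is pushed about 12 mm or more.
- knob_b_top (a point): The same for knob b, behind pocket b.
- pocket_a (a point): Centre of the gingerbread's seat in pocket a (59 mm wide), 40 mm to the -x side of the stand's middle, 75 mm from the hinge axis; moves with the mould. The aluminium mould block is 164 x 82 x 32 mm, reaching from 34 to 116 mm from the hinge axis; its mouth is 28 mm above the axis at the start, 28 mm below it (87 mm above the bench) when swung over.
- pocket_b (a point): The same for pocket b, 40 mm to the +x side.
- bread_a_c (a point): Centre of gingerbread a, stuck in pocket a at the start: brown, round and rigid, 16 mm thick, a base disc of 56 x 4 mm with a crown of 44 x 12 mm; about 45 g. Its z axis points from the crown to the base disc.
- bread_a: Gingerbread a itself (origin at the middle of its crown's face).
- bread_b_c (a point): Centre of gingerbread b, the same, stuck in pocket b at the start.
- bread_b: Gingerbread b itself (origin at the middle of its crown's face).
- tray_c (a point): Middle of the inner floor of the loose steel tray, 4 mm above the bench; the tray measures 200 (x) x 130 (y) x 30 mm outside, walls 4 mm, 0.4 kg. Its +y wall faces the stand, its -y wall carries the handle.
- tray: The tray itself (origin under its middle).
- tray_handle (a point): Middle of the tray's bow handle: a round bar 10 mm thick, 100 mm long, parallel to the tray's x axis, 40 mm above the bench and 115 mm from the tray's middle towards its -y side (45 mm free gap to the wall).
- bread_done_c (a point): Centre of a finished gingerbread of the same shape lying on the bench: leave it alone.
- spool: Ribbon spool, 104 x 132 x 32 mm, lying on the bench: leave it alone.
- scissors: Scissors, 199 mm long, lying on the bench: leave them alone.
There are look-alikes about, which are no part of the job. Leave any orange look-alike of the bread_b alone.

How it is judged (in metres and radians):
On the way, in this order (a step that is already met when the one before it is completed fails the run):
1. the tray stands squarely under the turn-out side, against the stop rail, the mould still at its start side (y of tray_c in the frame of stand above -0.097 m and x of tray_c in the frame of stand between -0.02 and 0.02 m and angle between the x axis of tray_c and the x axis of stand, either way round below 0.14 rad and angle between tray_c's own z axis and vertical below 0.1 rad and height (world z) of tray_c below 0.012 m and value of joint mould below 0.3 rad), for 0.2 s.
2. the mould is swung right over, both gingerbreads still in it (y of tray_c in the frame of stand above -0.097 m and x of tray_c in the frame of stand between -0.02 and 0.02 m and angle between the x axis of tray_c and the x axis of stand, either way round below 0.14 rad and angle between tray_c's own z axis and vertical below 0.1 rad and height (world z) of tray_c below 0.012 m and distance between bread_a_c and pocket_a below 0.012 m and distance between bread_b_c and pocket_b below 0.012 m and value of joint mould above 3 rad), for 0.2 s.
3. both gingerbreads are tapped out into the tray, the mould still swung over (x of bread_a_c in the frame of tray_c between -0.096 and 0.096 m and y of bread_a_c in the frame of tray_c between -0.061 and 0.061 m and z of bread_a_c in the frame of tray_c between 0 and 0.032 m and x of bread_b_c in the frame of tray_c between -0.096 and 0.096 m and y of bread_b_c in the frame of tray_c between -0.061 and 0.061 m and z of bread_b_c in the frame of tray_c between 0 and 0.032 m and value of joint mould above 2.8 rad), for 0.2 s.
4. the mould is swung back, the gingerbreads in the tray (x of bread_a_c in the frame of tray_c between -0.096 and 0.096 m and y of bread_a_c in the frame of tray_c between -0.061 and 0.061 m and z of bread_a_c in the frame of tray_c between 0 and 0.032 m and x of bread_b_c in the frame of tray_c between -0.096 and 0.096 m and y of bread_b_c in the frame of tray_c between -0.061 and 0.061 m and z of bread_b_c in the frame of tray_c between 0 and 0.032 m and value of joint mould below 0.12 rad), for 0.2 s.
At the end, for the whole second after the job is handed in: The mould is back at its start side (within 0.12 rad), the tray stands flat on the bench on the stand's -y side with its middle at least 238 mm from the hinge line and within 0.5 m of the stand, and both gingerbreads lie in it, all at rest (all of step 4 and angle between tray_c's own z axis and vertical below 0.1 rad and height (world z) of tray_c below 0.012 m and y of tray_c in the frame of stand below -0.238 m and horizontal distance between tray_c and stand below 0.5 m and linear speed of tray below 0.02 m/s and linear speed of each of bread_a, bread_b below 0.03 m/s); the robot touches nothing.
It fails at once if the gripper touches a gingerbread (contact force between the fingers and bread_a above 0.5 N or contact force between the fingers and bread_b above 0.5 N).
It fails at once if another thing on the bench is disturbed (moved by 40 mm) (distance of any of bread_done_c, spool, scissors from where it was at the start of the episode above 0.04 m).
It also fails if it takes over 72 s, if anything falls off the work surface, if the arm or the gripper's body presses on something with over 40 N, if the wrist force passes 120 N, or if a joint passes its speed limit or range.

ROBOT

A 6-joint arm with a two-finger parallel gripper is mounted at the origin on a cart in front of the work surface, level with it; the furniture and walls round the work are solid. World frame = base frame: x ahead of the robot, y to its left, z up, the work surface at z = 0. Lengths are in m, angles in degrees, forces in N, time in s.
With the tool pointing down it reaches from about 0.35 to 0.875 m from the base axis. Payload 4.2 kg.
Tool frame: the origin (TCP) lies midway between the tips of the shut fingers; the grasp point (between the pads) lies 19 mm behind it; y points along the fingers, z is the direction in which the jaws open and shut, and the axes are right-handed (so a half turn about y gives the same grasp; the last joint's range is limited). The gripper opens to 87 mm and grips with 3 to 60 N. Pads are 19 mm wide; open, the fingers measure 117 mm over their backs; the gripper's body (75 mm by 190 mm) begins 51 mm behind the grasp point.
Start: joints at [87.124, 22.042, 0.453, 0, -68.411, -14.817], TCP at [0.19, 0.595, 0.223] pointing down, gripper open.
Joint ranges: [-179.83, 179.83], [-69.29, 118.12], [-61.27, 80.66], [-181.25, 117.63], [-171.15, -9.14], [-177.46, 177.46]. Speed limits (degrees/s): [159.86, 159.86, 180, 180, 180, 180].

INTERFACE

Orientations are given as [roll, pitch, yaw] about the fixed x, y, z axes, in that order (R = Rz(yaw) Ry(pitch) Rx(roll)).
In Python, from workcell import env gives the robot as it stands. The module is installed in compiled form; this text tells all that it offers. Calls block until the motion is done:
- env.goto(position, orientation): joint-space move of the TCP to a pose.
- env.move_straight(position, rotation=None, rate=0.15, force_limit=None): straight line of the TCP; rotation=None keeps the orientation; rate is the mean speed in m/s. With force_limit (N) it stops when the force on the tool has changed by that much, and returns True; else False.
- env.set_joints(angles): joint-space move.
- env.gripper_to(opening, grasp_force=None): opening from 0.0 (shut) to 1.0 (fully open); grasp_force is the grip in N (None keeps the last); returns when the fingers have stopped.
- env.dwell(seconds).
- env.inverse_kinematics(position, orientation): joint angles nearest the present ones, or None.
- env.read_state(): the state.
- env.grab_frame(name): name is "scene" or "side" or "wrist"; returns a dict with "image" (384x512x3 uint8, blue, green, red), "fx", "fy", "cx", "cy" (pixels), "position" and "orientation" of the camera in the world. Camera axes: x right, y up, looking along -z (the intrinsics and any distortion apply to the point x, -y, -z); pixel columns grow to the right and rows downward; lengths in m; the calibration is good to about 2 mm. The wrist camera is an equidistant fisheye: a pixel r from the principal point sees the ray r / f radians off the axis. A picture is of the moment at which its call begins. There is no depth.
A pose or a line that the arm cannot do raises env.Unreachable and nothing moves.
- env.close_job(): hands the job in, once; it reports no verdict.
Trained networks look in a picture, given as the dict that the camera call returned (one of the last four; its "shot" number tells which), for a name from the list of things; names that differ only in an ending like _2 or _b are one class to them, and where a whole thing is asked for, a point or a joint stands for the part that bears it (a point fixed in the world has none). Each returns a list of dicts, best first, with "score" (0 to 1); they miss things now and then, are a little off and sometimes report something else, mostly with a low value. They report only what shows in the picture. A call takes as long as a camera call. They do not tell look-alikes from the thing itself.
- env.search_frame(picture, thing): "xyz" ([x, y, z] in m, in world coordinates, good to about 4 mm: the middle of the surface that is visible of it).
- env.trace(picture, thing): "mask" (384x512 bool, what is visible of it).
The state is a dict: "clock": time; "joint_positions": joint angles; "qvel": joint speeds; "joint_torque": joint torques, N m; "position": TCP position; "tool_rot": TCP orientation; "force": force on the tool from outside, world axes, zero at the start; "wrist_torque": the same for the moment, N m; "opening": opening from 0.0 (shut) to 1.0 (fully open).
Only numpy, scipy, OpenCV 4.12 (cv2) and the standard library are available. Lean on these libraries where they do the work, as an engineer would, in place of code of your own. Each camera call takes 0.05 s, during which the arm holds its last target. There are 200 camera calls.

## Working session

There is one attempt and no reset: what is moved stays moved. The work goes in short steps, each a Python script; the robot and the scene stay as the last script left them, time stands still between calls to the robot, and variables do not carry over. Pictures are saved under pics/ and viewed, about 8 in all and at most 12, crops included, and the job is handed in when it is done.

```bash
mkdir -p pics; cat > h.py <<'E'
from workcell import env
import numpy as np, cv2
from scipy.spatial.transform import Rotation as R
def snap(n,save=None):
    f=env.grab_frame(n)
    if save: cv2.imwrite('pics/'+save+'.png',f['image'])
    return f
E
python3 - <<'E'
from h import *
s=env.read_state(); print(s['clock'],s['position'],s['tool_rot'],s['opening'],s['force'])
ims=[]
for n in ['scene','side']:
    f=snap(n); ims.append(f['image']); print(n,f['position'],f['orientation'],f['fx'])
    for t in ['stand','mould','mould_handle','knob_a_top','pocket_a','bread_a_c','bread_a','tray_c','tray','tray_handle','bread_done_c','spool','scissors','stop']:
        try: print(t,[(np.round(d['xyz'],3).tolist(),round(d['score'],2)) for d in env.search_frame(f,t)][:4])
        except Exception as e: print(t,repr(e)[:80])
cv2.imwrite('pics/a.png',cv2.resize(np.vstack([ims[0],ims[1]]),None,fx=.78,fy=.78))
cv2.imwrite('pics/scene0.png',ims[0]);cv2.imwrite('pics/side0.png',ims[1])
print(env.read_state()['clock'])
E
```

```text
0.0 [0.18974098 0.59485537 0.221457  ] [-8.98728114e+01  5.78255468e-03  1.62297146e+02] 1.003321836211424 [-0.28968069 -0.33947167 -0.74376023]
scene [-0.10368797 -0.51698835  1.14015934] [ 40.19508697  -1.12106453 -45.78874112] 366.51826397051184
stand [([0.491, 0.148, 0.051], 0.73), ([0.484, -0.186, 0.005], 0.63)]
mould [([0.495, 0.163, 0.137], 0.79)]
mould_handle [([0.501, 0.16, 0.133], 0.93)]
knob_a_top [([0.498, 0.158, 0.133], 0.63)]
pocket_a [([0.497, 0.158, 0.136], 0.88)]
bread_a_c [([0.467, 0.189, 0.126], 0.4)]
bread_a [([0.546, 0.192, 0.129], 0.56), ([0.466, 0.189, 0.13], 0.48)]
tray_c [([0.485, -0.186, 0.008], 0.62)]
tray [([0.485, -0.186, 0.008], 0.62)]
tray_handle [([0.484, -0.193, 0.007], 0.64)]
bread_done_c [([0.57, 0.394, 0.014], 0.63)]
spool [([0.738, -0.091, 0.03], 0.79)]
scissors [([0.384, 0.494, 0.01], 0.71)]
stop []
side [0.1861464  0.80263161 0.74264346] [  51.75193499   -0.84983701 -153.95584276] 353.62836513499366
stand [([0.479, 0.199, 0.036], 0.69)]
mould [([0.496, 0.213, 0.136], 0.88)]
mould_handle []
knob_a_top [([0.496, 0.214, 0.138], 0.49)]
pocket_a [([0.498, 0.213, 0.135], 0.55), ([0.552, 0.18, 0.133], 0.54)]
bread_a_c []
bread_a [([0.33, 0.315, 0.011], 0.93), ([0.465, 0.179, 0.134], 0.74), ([0.466, 0.369, 0.014], 0.72), ([0.654, 0.305, 0.016], 0.62)]
tray_c [([0.486, -0.2, 0.006], 0.78)]
tray [([0.486, -0.2, 0.006], 0.78)]
tray_handle [([0.484, -0.202, 0.005], 0.86)]
bread_done_c [([0.579, 0.404, 0.013], 0.76)]
spool [([0.741, -0.078, 0.025], 0.85)]
scissors [([0.386, 0.502, 0.005], 0.78)]
stop [([0.481, 0.201, 0.037], 0.88), ([0.498, 0.216, 0.136], 0.57)]
1.5
```

View pics/a.png

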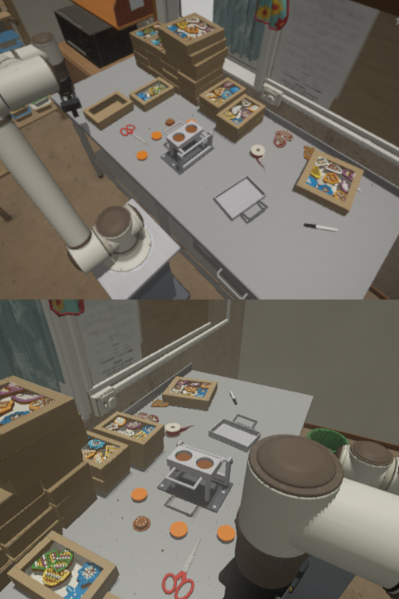

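Scene view: mould on its stand with two brown breads at about (183,133); tray at (240,200), handle towards −y. The orange discs are look-alikes. Next I'll take closer wrist views from two places.

```bash
python3 - <<'E'
from h import *
import pickle
fs=[]
for i,p in enumerate([[0.47,0.10,0.36],[0.47,-0.12,0.36]]):
    env.goto(p,[-90,0,180]); f=snap('wrist'); fs.append(f)
    print(f['position'],f['orientation'],f['fx'],f['cx'],f['cy'])
    for t in ['stand','mould','mould_handle','pocket_a','bread_a','tray','tray_handle','stop']:
        print(t,[(np.round(d['xyz'],3).tolist(),round(d['score'],2)) for d in env.search_frame(f,t)][:4])
pickle.dump(fs,open('w.pkl','wb'))
cv2.imwrite('pics/w.png',np.vstack([f['image'] for f in fs])[:, :])
big=cv2.resize(np.vstack([f['image'] for f in fs]),None,fx=.78,fy=.78); cv2.imwrite('pics/w.png',big)
for i,f in enumerate(fs): cv2.imwrite(f'pics/w{i}.png',cv2.resize(f['image'],(800,600),interpolation=cv2.INTER_CUBIC))
print(env.read_state()['clock'])
E
```

```text
[0.54900393 0.09973642 0.52174641] [-1.68395822e+01  5.57670080e-02 -8.99657659e+01] 297.3186396354542 253.90723597794795 191.04958809907342
stand [([0.516, 0.155, 0.123], 0.95), ([0.549, 0.183, 0.134], 0.47)]
mould []
mould_handle [([0.507, 0.173, 0.139], 0.58)]
pocket_a [([0.504, 0.174, 0.143], 0.79), ([0.488, -0.193, 0.005], 0.35)]
bread_a [([0.546, 0.184, 0.129], 0.92), ([0.652, 0.304, 0.017], 0.88), ([0.462, 0.184, 0.129], 0.71), ([0.329, 0.312, 0.014], 0.67)]
tray [([0.487, -0.195, 0.004], 0.82)]
tray_handle [([0.582, 0.393, 0.019], 0.71), ([0.489, -0.193, 0.007], 0.66), ([0.546, 0.186, 0.131], 0.22)]
stop [([0.51, 0.15, 0.119], 0.89)]
[ 0.5490248  -0.12052085  0.52213752] [-1.67942536e+01  8.43685613e-02 -9.00080890e+01] 297.3186396354542 253.90723597794795 191.04958809907342
stand [([0.51, 0.146, 0.118], 0.9)]
mould [([0.504, 0.153, 0.139], 0.88)]
mould_handle [([0.505, 0.152, 0.137], 0.68)]
pocket_a [([0.505, 0.154, 0.138], 0.64)]
bread_a [([0.655, 0.301, 0.018], 0.82), ([0.461, 0.186, 0.131], 0.8), ([0.547, 0.186, 0.133], 0.8), ([0.463, 0.357, 0.016], 0.63)]
tray [([0.487, -0.191, 0.004], 0.76)]
tray_handle [([0.488, -0.191, 0.004], 0.89)]
stop [([0.51, 0.143, 0.117], 0.7)]
5.3833
```

View pics/w0.png

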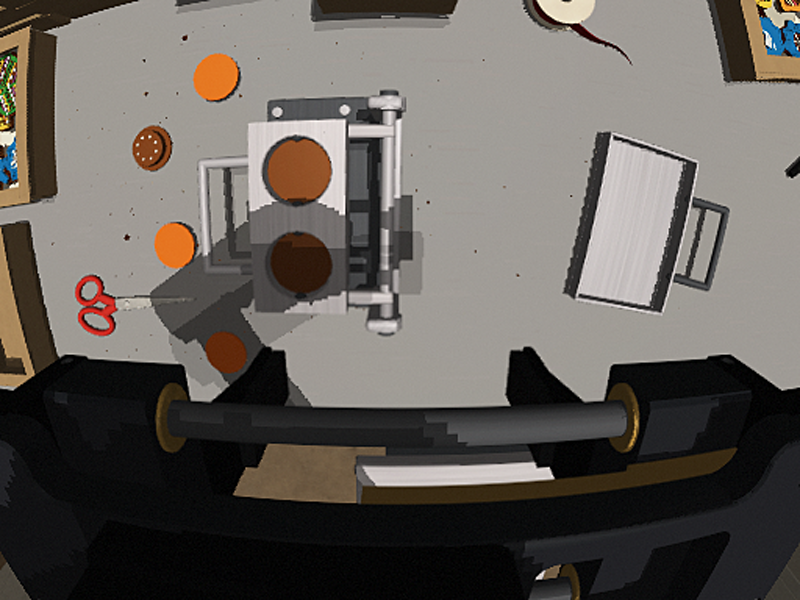

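View pics/w1.png

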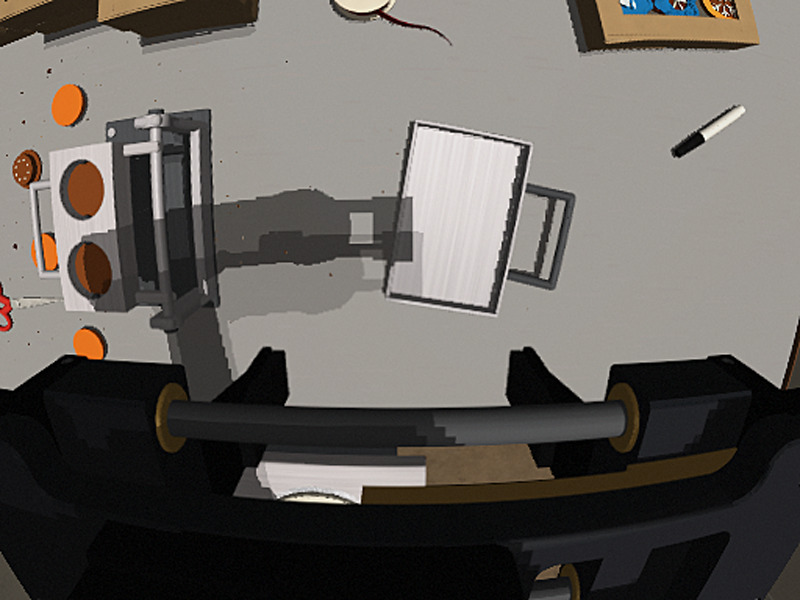

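Wrist views: w0 shows the pockets at (297,170) and (301,263), the mould handle bar from (203,163) to (208,271), and the tray corners. w1 shows the tray rim corners at (414,121), (534,146), (498,316) and (386,297), and the tray handle bar from (573,193) to (548,289). I'll fit both poses and triangulate the heights.

```bash
cat >> h.py <<'E'
def ray(f,px):
    d=np.array([px[0]/1.5625-f['cx'],px[1]/1.5625-f['cy']]); r=np.hypot(*d); th=r/f['fx']
    c=np.array([np.sin(th)*d[0]/r,-np.sin(th)*d[1]/r,-np.cos(th)])
    return np.array(f['position']),R.from_euler('xyz',f['orientation'],degrees=True).apply(c)
def tri(obs):
    A=np.zeros((3,3));b=np.zeros(3)
    for f,p in obs:
        o,d=ray(f,p);M=np.eye(3)-np.outer(d,d);A+=M;b+=M@o
    return np.linalg.solve(A,b)
def fit(model,obs):
    """model name->xyz local, obs list (frame,name,px); fits x,y,yaw and dz"""
    from scipy.optimize import least_squares
    def res(q):
        o=[]
        for f,n,p in obs:
            P=R.from_euler('z',q[2]).apply(model[n])+[q[0],q[1],q[3]]
            c,d=ray(f,p);v=P-c;o+=list(v-d*(v@d))
        return np.array(o)
    s=least_squares(res,[.5,0,0,0],loss='soft_l1',f_scale=.003)
    e=np.linalg.norm(res(s.x).reshape(-1,3),axis=1)*1000
    return s.x,dict(zip([(o[1]) for o in obs],e.round(1))),e.round(1)
E
python3 - <<'E'
from h import *
import pickle
a,b=pickle.load(open('w.pkl','rb'))
M={'pb':[.04,.075,.143],'pa':[-.04,.075,.143],'c1':[.082,.116,.143],'c2':[.082,.034,.143],'c3':[-.082,.116,.143],'c4':[-.082,.034,.143],'h1':[.05,.17,.115],'h2':[-.05,.17,.115]}
A=dict(pb=(297,170),pa=(301,263),c1=(248,122),c2=(345,120),c3=(255,312),c4=(347,314),h1=(203,163),h2=(208,271))
B=dict(pb=(82,190),pa=(90,270),c1=(50,151),c2=(118,143),c3=(62,311),c4=(121,312),h1=(36,184),h2=(44,277))
T={'t1':[.1,.065,.03],'t2':[.1,-.065,.03],'t3':[-.1,-.065,.03],'t4':[-.1,.065,.03],'g1':[.05,-.115,.04],'g2':[-.05,-.115,.04]}
TA=dict(t1=(603,131),t2=(698,160),t3=(662,314),t4=(570,295),g1=(725,207),g2=(711,289))
TB=dict(t1=(414,121),t2=(534,146),t3=(498,316),t4=(386,297),g1=(573,193),g2=(548,289))
for m,x,y in [(M,A,B),(T,TA,TB)]:
    for k in m: print(k,tri([(a,x[k]),(b,y[k])]).round(3))
    q,_,e=fit(m,[(a,k,x[k]) for k in m]+[(b,k,y[k]) for k in m]); print(q.round(4),e)
E
```

```text
pb [0.543 0.182 0.142]
pa [0.465 0.181 0.144]
c1 [0.587 0.224 0.141]
c2 [0.584 0.143 0.129]
c3 [0.425 0.223 0.153]
c4 [0.425 0.142 0.155]
h1 [0.556 0.281 0.106]
h2 [0.451 0.282 0.111]
[ 5.012e-01  1.079e-01 -2.420e-02 -5.000e-04] [1.1 3.6 1.4 1.7 0.4 0.8 0.8 2.4 0.6 1.4 0.4 5.3 4.7 5.7 2.8 4.2]
t1 [ 0.596 -0.139  0.008]
t2 [ 0.574 -0.269  0.024]
t3 [ 0.379 -0.236  0.027]
t4 [ 0.398 -0.107  0.013]
g1 [ 0.522 -0.314  0.032]
g2 [ 0.423 -0.28   0.066]
[ 0.4871 -0.1869 -0.1582 -0.0034] [7.8 0.3 1.1 6.5 3.7 8.9 2.8 4.5 0.7 2.7 5.2 6.4]
```

```bash
python3 - <<'E'
from h import *
import pickle
a,b=pickle.load(open('w.pkl','rb'))
M={'pb':[.04,.075,.143],'pa':[-.04,.075,.143],'c1':[.082,.116,.143],'c2':[.082,.034,.143],'c3':[-.082,.116,.143],'c4':[-.082,.034,.143],'h1':[.05,.17,.115],'h2':[-.05,.17,.115]}
A=dict(pb=(297,170),pa=(301,263),c1=(248,122),c2=(345,120),c3=(255,312),c4=(347,314),h1=(203,163),h2=(208,271))
T={'t1':[.1,.065,.03],'t2':[.1,-.065,.03],'t3':[-.1,-.065,.03],'t4':[-.1,.065,.03],'g1':[.05,-.115,.04],'g2':[-.05,-.115,.04]}
TA=dict(t1=(611,133),t2=(698,160),t3=(662,314),t4=(577,297),g1=(725,207),g2=(711,289))
TB=dict(t1=(414,121),t2=(534,146),t3=(498,316),t4=(386,297),g1=(573,193),g2=(548,289))
def on(f,p,z): o,d=ray(f,p); return (o+d*(z-o[2])/d[2])[:2].round(4)
for k in M: print(k,on(a,A[k],M[k][2]))
for k in T: print(k,on(b,TB[k],T[k][2]),on(a,TA[k],T[k][2]))
q,_,e=fit(M,[(a,k,A[k]) for k in M]); print(q.round(4),e)
for o in ([(b,k,TB[k]) for k in T],[(b,k,TB[k]) for k in T]+[(a,k,TA[k]) for k in T]):
  q,_,e=fit(T,o); print(q.round(4),e)
E
```

```text
pb [0.544  0.1816]
pa [0.4657 0.181 ]
c1 [0.5866 0.223 ]
c2 [0.5839 0.1416]
c3 [0.4217 0.2259]
c4 [0.4203 0.143 ]
h1 [0.5553 0.2774]
h2 [0.4531 0.2798]
t1 [ 0.593  -0.1377] [ 0.5931 -0.1385]
t2 [ 0.5711 -0.2668] [ 0.5754 -0.2639]
t3 [ 0.3797 -0.235 ] [ 0.3801 -0.2337]
t4 [ 0.4022 -0.1079] [ 0.4022 -0.1096]
g1 [ 0.5227 -0.3103] [ 0.5221 -0.3067]
g2 [ 0.4147 -0.2887] [ 0.4162 -0.3008]
[ 0.5027  0.1076 -0.0126  0.0014] [0.8 3.1 0.3 1.7 0.8 0.4 0.4 1.6]
[ 0.4856 -0.1881 -0.1655 -0.0071] [2.8 2.1 1.4 2.4 7.1 5.1]
[ 0.4869 -0.1878 -0.1568 -0.0025] [2.9 4.3 1.2 3.1 4.7 6.9 2.5 1.5 1.4 4.1 3.6 7.6]
```

```bash
python3 - <<'E'
from h import *
S=np.array([.503,.1075]);psi=-1.0
T0=np.array([.4687,-.300]); y0=180-9.1
env.gripper_to(.45)
env.goto([*T0,.13],[-90,0,y0])
print(env.move_straight([*T0,.021],rate=.12,force_limit=15))
env.gripper_to(0,grasp_force=25); s=env.read_state(); print('grip',s['opening'],s['force'],s['position'])
c,sn=np.cos(np.radians(psi)),np.sin(np.radians(psi))
def W(x,y): return S+[c*x-sn*y,sn*x+c*y]
env.move_straight([*W(0,-.232),.021],rotation=[-90,0,180+psi],rate=.12)
print(env.move_straight([*W(0,-.186),.021],rate=.05,force_limit=12))
s=env.read_state(); print(s['position'],W(0,-.192),s['force'],s['opening'],s['clock'])
f=snap('wrist'); cv2.imwrite('pics/c.png',cv2.resize(f['image'],(800,600),interpolation=cv2.INTER_CUBIC))
import pickle; pickle.dump(f,open('c.pkl','wb'))
E
```

```text
False
grip 0.10223537978907661 [-0.62086013  0.62095704  2.46294131] [ 0.46874195 -0.29996261  0.02117167]
True
[ 0.49989469 -0.08264265  0.02113151] [ 0.49964914 -0.08447076] [ 0.433623   -2.3826943   1.65997834] 0.10040142558753958 11.6667
```

View pics/c.png

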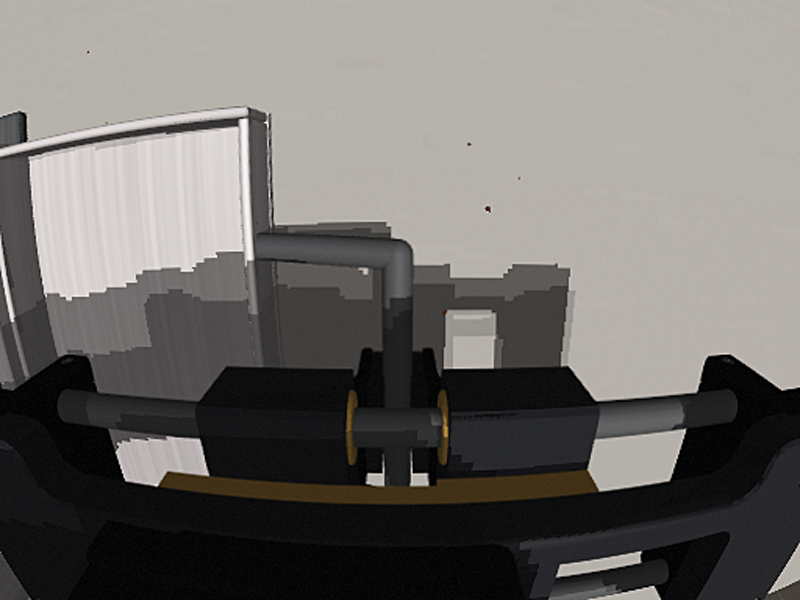

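The gripper holds the tray handle bar, with the tray's corner at (250,112). Contact came within 2 mm of the predicted stop. I'll release and check from above.

```bash
python3 - <<'E'
from h import *
env.gripper_to(.45)
env.move_straight([.4999,-.0826,.16],rate=.25)
env.goto([.47,.06,.36],[-90,0,180])
f=snap('wrist'); cv2.imwrite('pics/d.png',cv2.resize(f['image'],(800,600),interpolation=cv2.INTER_CUBIC))
import pickle; pickle.dump(f,open('d.pkl','wb')); print(env.read_state()['clock'])
E
```

```text
14.2583
```

View pics/d.png

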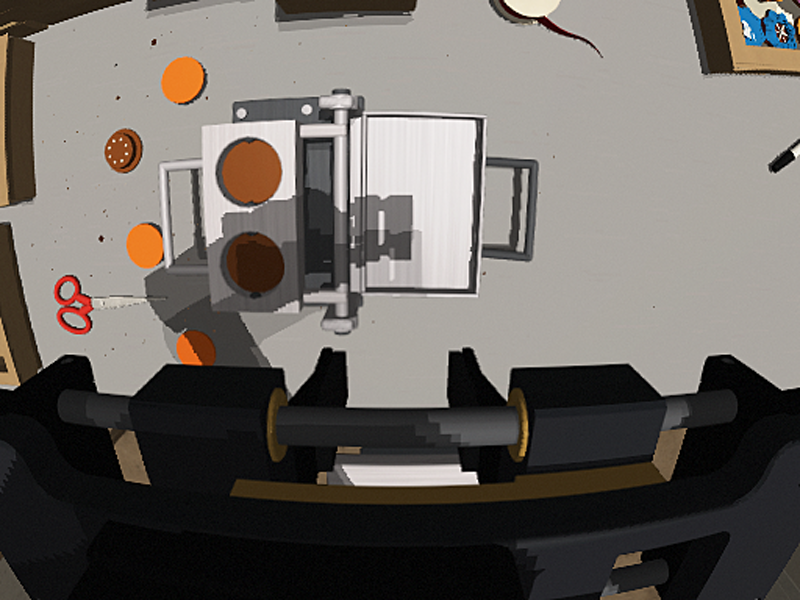

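The tray sits flush and square against the rail: rim corners at (363,113), (486,114), (480,297) and (360,297), with the mould handle bar at x≈167. Next I'll refine the stand pose and grip the handle.

```bash
python3 - <<'E'
from h import *
import pickle
a,_=pickle.load(open('w.pkl','rb')); d=pickle.load(open('d.pkl','rb'))
def on(f,p,z): o,r=ray(f,p); return (o+r*(z-o[2])/r[2])[:2].round(4)
M={'pb':[.04,.075,.143],'pa':[-.04,.075,.143],'c1':[.082,.116,.143],'c2':[.082,.034,.143],'c3':[-.082,.116,.143],'c4':[-.082,.034,.143],'h1':[.05,.17,.115],'h2':[-.05,.17,.115]}
A=dict(pb=(297,170),pa=(301,263),c1=(248,122),c2=(345,120),c3=(255,312),c4=(347,314),h1=(203,163),h2=(208,271))
D=dict(pb=(250,171),pa=(255,263),c1=(203,126),c2=(300,120),c3=(212,309),c4=(302,313),h1=(166,164),h2=(168,269))
q,_,e=fit(M,[(a,k,A[k]) for k in M]+[(d,k,D[k]) for k in M]); print(q.round(4),e)
for k in M: print(k,on(d,D[k],M[k][2]))
for p in [(363,113),(486,114),(480,297),(360,297)]: print(on(d,p,.03))
G=np.array([.504,.279])
env.goto([*G,.20],[-90,0,179])
print(env.move_straight([*G,.096],rate=.12,force_limit=10))
env.gripper_to(0,grasp_force=20); s=env.read_state(); print(s['opening'],s['force'],s['position'],s['clock'])
f=snap('wrist'); cv2.imwrite('pics/e.png',cv2.resize(f['image'],(600,450)))
E
```

```text
[ 5.022e-01  1.071e-01 -1.990e-02  5.000e-04] [0.4 2.7 1.4 2.4 1.1 0.4 1.1 2.6 1.1 3.1 1.  2.9 1.6 1.5 2.1 2.8]
pb [0.544  0.1802]
pa [0.4655 0.1803]
c1 [0.5855 0.2219]
c2 [0.584  0.1367]
c3 [0.4238 0.2256]
c4 [0.4205 0.1412]
h1 [0.5565 0.2742]
h2 [0.4552 0.2815]
[0.5995 0.0937]
[ 0.6004 -0.0343]
[ 0.4007 -0.0337]
[0.4008 0.0995]
False
0.10755398473652349 [-1.19586122  1.24810152  1.08495878] [0.50404259 0.27939667 0.09613931] 16.9667
```

View pics/e.png

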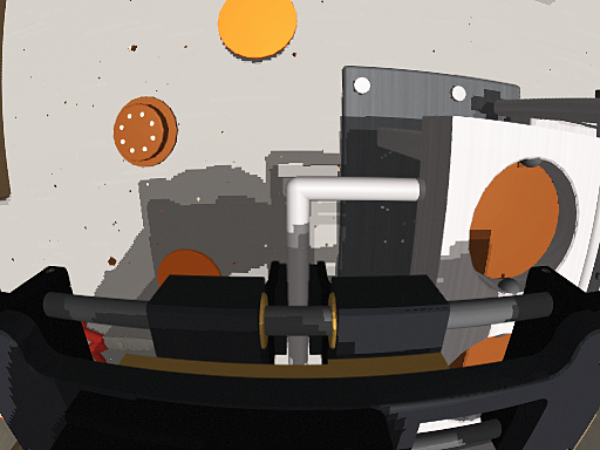

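The bar is firmly held at (298,300) and the tray centre is at x≈0.5005, so it is aligned. Now the swing over.

```bash
cat >> h.py <<'E'
def swing(grip,t0,t1,n=12,r=.17,yaw=-.02,lim=25):
    """grip: xy of bar now, at angle t0"""
    v=np.array([-np.sin(yaw),np.cos(yaw)]); H=np.array(grip)-r*np.cos(t0)*v
    for t in np.linspace(t0,t1,n+1)[1:]:
        hit=env.move_straight([*(H+r*np.cos(t)*v),.096+r*np.sin(t)],rate=.13,force_limit=lim)
        s=env.read_state(); print(round(t,2),hit,np.round(s['force'],1),round(s['opening'],3))
        if hit: return False
    return True
E
python3 - <<'E'
from h import *
p=env.read_state()['position'][:2]
ok=swing(p,0,3.125)
print(ok,env.read_state()['clock'],env.read_state()['position'])
if ok:
    f=snap('side','side1'); f2=snap('scene','scene1')
    cv2.imwrite('pics/g.png',np.hstack([cv2.resize(f['image'][60:300,130:330],(400,480)),cv2.resize(f2['image'][80:320,180:380],(400,480))]))
E
```

```text
0.26 False [-0.2  4.3 -1.7] 0.11
0.52 False [-1.8  7.1  2. ] 0.106
0.78 False [-4.5  9.3  5.4] 0.104
1.04 False [-7.   8.7 12.3] 0.108
1.3 False [-6.1  4.2 13.2] 0.104
1.56 False [-1.4  0.5 10.6] 0.105
1.82 False [ 3.2 -2.7  4.9] 0.102
2.08 False [ 4.9 -1.8  1.5] 0.105
2.34 False [ 5.5 -1.3 -0.1] 0.106
2.6 False [ 6.7  1.7 -3.8] 0.098
2.86 False [ 6.   1.2 -3. ] 0.104
3.12 False [ 7.  -0.8 -2.8] 0.101
True 22.9167 [ 0.4980663  -0.06043239  0.09745318]
```

View pics/g.png

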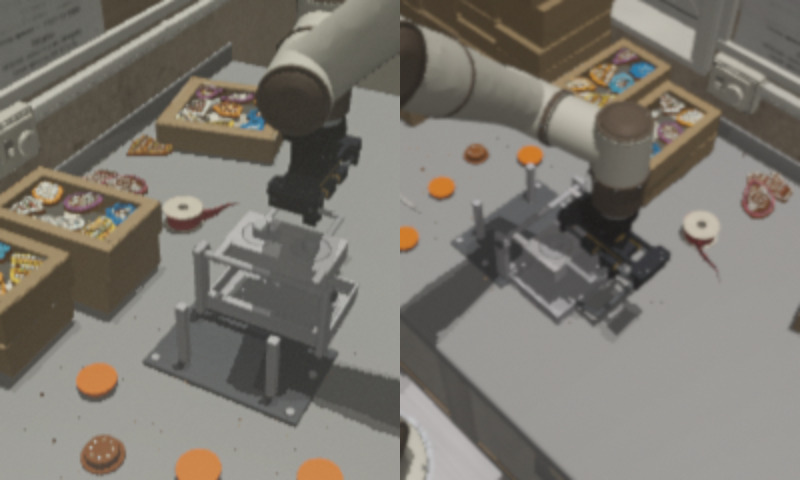

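The mould is over. I'll release, then look at the knobs from above before pressing.

```bash
python3 - <<'E'
from h import *
import pickle
env.gripper_to(.45)
print(env.read_state()['position'],env.read_state()['force'])
p=env.read_state()['position']
env.move_straight([p[0],p[1],.2],rate=.25)
env.goto([.45,.03,.30],[-90,0,180])
f=snap('wrist'); pickle.dump(f,open('k.pkl','wb'))
cv2.imwrite('pics/k.png',cv2.resize(f['image'],(800,600),interpolation=cv2.INTER_CUBIC))
for t in ['knob_a_top','mould_handle']: print(t,[(np.round(d['xyz'],3).tolist(),round(d['score'],2)) for d in env.search_frame(f,t)][:4])
env.gripper_to(0)
print(env.read_state()['clock'])
E
```

```text
[ 0.49726561 -0.06053126  0.09886642] [ 0.14759565  0.68837308 -0.07125963]
knob_a_top [([0.465, 0.035, 0.12], 0.74)]
mould_handle [([0.507, 0.039, 0.12], 0.87)]
26.0917
```

View pics/k.png

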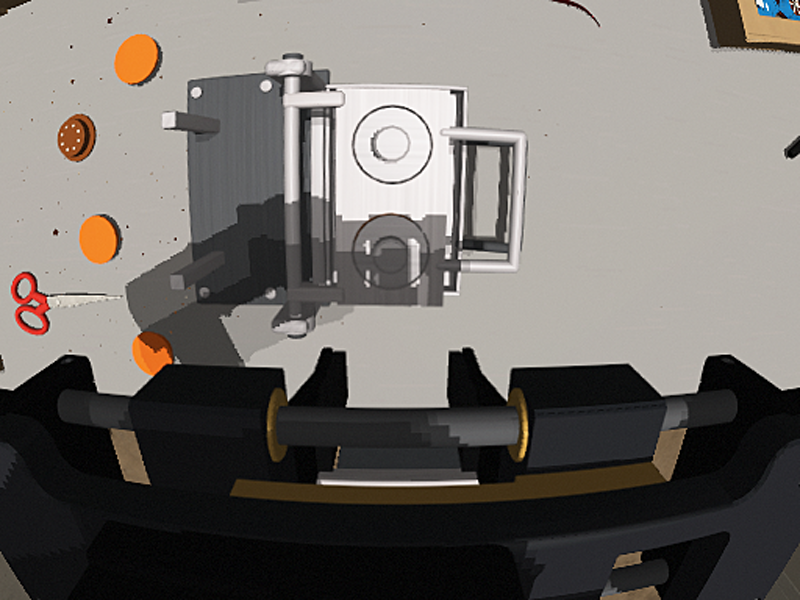

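Mould fully over, with knob b at (391,144) and knob a in shadow at about (391,253).

```bash
python3 - <<'E'
from h import *
import pickle
k=pickle.load(open('k.pkl','rb'))
def on(f,p,z): o,r=ray(f,p); return (o+r*(z-o[2])/r[2])[:2]
kb,ka=on(k,(391,144),.137),on(k,(391,253),.137); print(kb,ka, on(k,(521,135),.115),on(k,(515,267),.115))
assert abs(np.linalg.norm(kb-ka)-.08)<.01
for n,q in (('a',ka),('b',kb)):
    env.goto([*q,.16],[-90,0,179])
    h=env.move_straight([*q,.1222],rate=.05,force_limit=28)
    s=env.read_state(); print(n,h,s['position'],s['force'],s['clock'])
    env.dwell(.3); print(env.read_state()['force'],env.read_state()['position'])
    env.move_straight([*q,.165],rate=.2)
f=snap('wrist','l'); 
g=snap('side','side2')
for im in (f,g): print([(np.round(d['xyz'],3).tolist(),round(d['score'],2)) for d in env.search_frame(im,'bread_a')])
cv2.imwrite('pics/m.png',np.hstack([cv2.resize(g['image'][80:240,180:330],(400,427)),cv2.resize(f['image'],(400,427))]))
print(env.read_state()['clock'])
E
```

```text
[0.54041186 0.0331836 ] [0.46372617 0.03331359] [ 0.55083446 -0.06339752] [ 0.44898561 -0.06283284]
a False [0.46424302 0.03340065 0.12328358] [-2.40965732  0.85234114  9.55882097] 27.6167
[-2.86980259 -0.04689551  9.94117635] [0.46422288 0.03343185 0.1232674 ]
b False [0.54021899 0.03322867 0.12332762] [-2.70987417  0.55605395  9.4865023 ] 29.6
[-3.65921801  0.93636756  8.97242802] [0.54019923 0.03324905 0.12332337]
[([0.549, 0.033, 0.119], 0.71), ([0.656, 0.302, 0.017], 0.64), ([0.474, 0.368, 0.018], 0.58)]
[([0.33, 0.314, 0.014], 0.88), ([0.459, 0.046, 0.021], 0.71), ([0.464, 0.37, 0.018], 0.7), ([0.656, 0.307, 0.016], 0.65), ([0.542, 0.048, 0.02], 0.63), ([0.496, 0.058, 0.119], 0.45)]
30.4667
```

View pics/m.png

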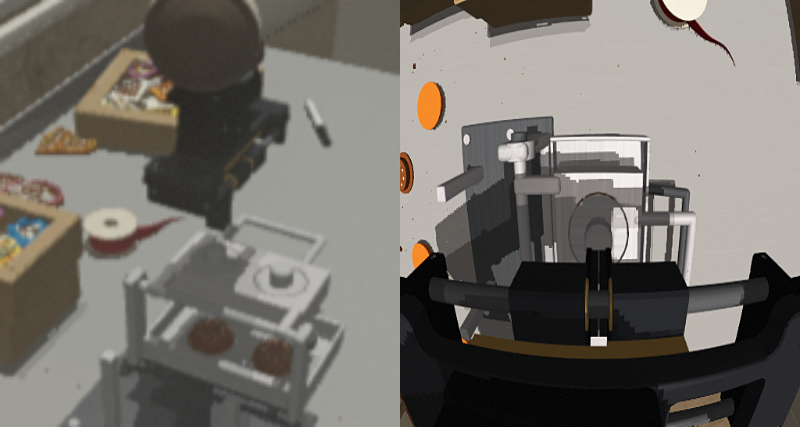

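Both breads now lie in the tray, at (210,335) and (275,355) in the side crop; the detector puts them at z≈0.02 m. Swinging back.

```bash
python3 - <<'E'
from h import *
p=env.read_state()['position']
env.move_straight([p[0],p[1],.21],rate=.25)
env.gripper_to(.45)
G=[.4998,-.061]
env.goto([*G,.2],[-90,0,179])
print(env.move_straight([*G,.096],rate=.12,force_limit=10))
env.gripper_to(0,grasp_force=20); s=env.read_state(); print(s['opening'],s['position'])
ok=swing(s['position'][:2],3.14,.01,yaw=-.014)
if ok:
    env.gripper_to(.45); p=env.read_state()['position']
    env.move_straight([p[0],p[1],.2],rate=.25)
    env.goto([.47,.0,.36],[-90,0,180])
    f=snap('wrist'); cv2.imwrite('pics/n.png',cv2.resize(f['image'],(800,600),interpolation=cv2.INTER_CUBIC))
print(ok,env.read_state()['clock'])
E
```

```text
False
0.10215465668113163 [ 0.49989273 -0.06067593  0.09616818]
2.88 False [ 0.7 -1.9 -3. ] 0.101
2.62 False [ 0.9 -7.1  0.8] 0.109
2.36 False [ 0.2 -9.2  6.2] 0.108
2.1 False [ -2.  -11.2  11.6] 0.102
1.84 False [-3.2 -3.9 13.1] 0.105
1.58 False [-3.4 -0.1 10.1] 0.107
1.31 False [-0.1  2.3  5.1] 0.104
1.05 False [ 3.8  0.1 -1.1] 0.105
0.79 False [ 6.1 -1.5 -1.7] 0.108
0.53 False [ 6.8 -1.2 -3. ] 0.109
0.27 False [ 6.8 -2.8 -1.7] 0.106
0.01 False [ 7.2 -3.2 -2.3] 0.106
True 42.4
```

View pics/n.png

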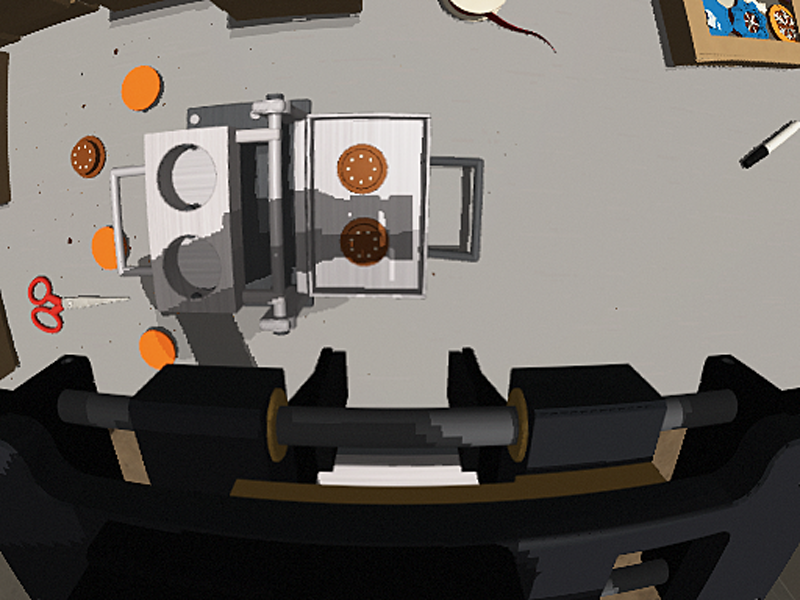

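The mould is back and both breads sit in the tray at (361,168) and (364,241). Pulling the tray out.

```bash
python3 - <<'E'
from h import *
G=[.4999,-.0826]
env.goto([*G,.13],[-90,0,179])
print(env.move_straight([*G,.021],rate=.12,force_limit=15))
env.gripper_to(0,grasp_force=25); s=env.read_state(); print(s['opening'],s['position'])
env.move_straight([.496,-.308,.021],rate=.09)
print(env.read_state()['opening'])
env.gripper_to(.45); env.move_straight([.496,-.308,.2],rate=.2)
env.goto([.44,-.06,.40],[-90,0,180])
f=snap('wrist'); cv2.imwrite('pics/o.png',cv2.resize(f['image'],(800,600),interpolation=cv2.INTER_CUBIC))
for t in ['bread_a','tray','scissors','spool','bread_done_c']: print(t,[(np.round(d['xyz'],3).tolist(),round(d['score'],2)) for d in env.search_frame(f,t)])
print(env.read_state()['clock'])
E
```

```text
False
0.10006139333821766 [ 0.49994088 -0.0826699   0.02112033]
0.10341576399997587
bread_a [([0.328, 0.314, 0.012], 0.88), ([0.459, -0.184, 0.017], 0.78), ([0.462, 0.372, 0.018], 0.77), ([0.655, 0.301, 0.016], 0.67)]
tray [([0.498, -0.208, 0.006], 0.65), ([0.505, 0.179, 0.129], 0.47)]
scissors [([0.502, 0.179, 0.133], 0.72), ([0.391, 0.492, 0.005], 0.63), ([0.499, -0.211, 0.007], 0.61), ([0.539, -0.182, 0.019], 0.26)]
spool [([0.504, 0.178, 0.13], 0.71), ([0.715, -0.112, 0.004], 0.65)]
bread_done_c [([0.581, 0.394, 0.016], 0.71), ([0.501, -0.208, 0.006], 0.36)]
51.0917
```

View pics/o.png

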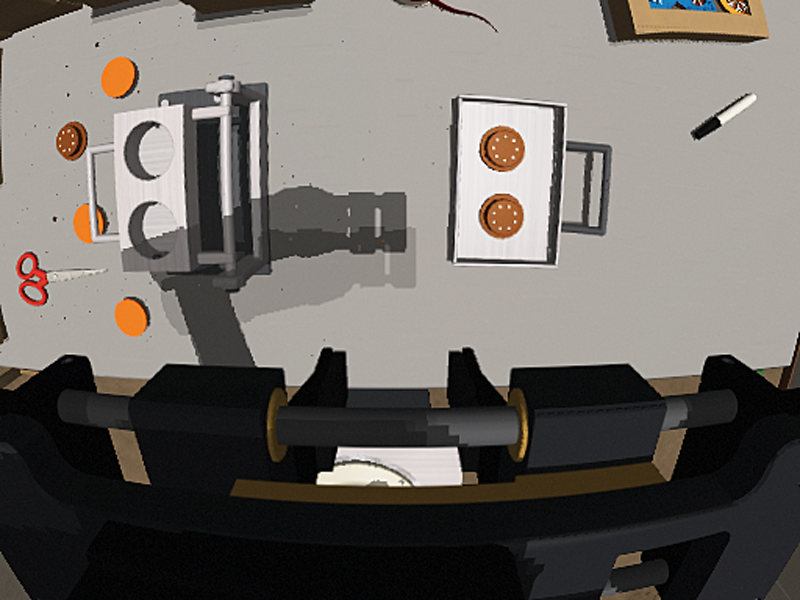

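Both breads are in the tray at (501,148) and (501,215). The tray centre is about 302 mm from the hinge line, the mould is down, and the bench things look unmoved. Handing in.

```bash
python3 -c "
from h import *
print(env.close_job(),env.read_state()['clock'])"
```

```text
the job is handed in; nothing more can be done
the job is handed in; nothing more can be done
```

The job is done and handed in, with the clock at about 51 s of the 72 s allowed.

- **What I did:** I slid the tray by its handle against the stop rail. Then I swung the mould over, pressed both knobs and swung the mould back. Last, I pulled the tray out again.
- **Last picture:** The mould lies back on its start side with both pockets empty. Both gingerbreads lie in the tray. By the handle position at release, the tray's middle is about 302 mm from the hinge line, against the 238 mm needed. The gripper was clear of everything. The scissors, the spool's ribbon and the finished gingerbread looked unmoved.
- **Checks that disagreed or fell short:**
  - **Pose fits:** Points near the edge of the wrist picture left residuals of 3–9 mm. I therefore relied on the better-centred views and the contacts: the stop was met within 2 mm of the prediction.
  - **Knob presses:** Both ended about 1 mm short of the commanded depth, at about 13.7 mm of the 14 mm travel, but both gingerbreads dropped.
  - **Mould swings:** A sideways force of about 7 N built up in each swing, probably from a small yaw error.
  - **Network reports:** In the last frame the network reported only one of the two gingerbreads in the tray by name; I confirmed both by eye. It also gave a few false hits, such as "scissors" and "spool" on the mould.

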